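Latch the dust filter's end cap

TASK

The dust filter has a new gasket and its end cap still stands ajar. Hook the loop of the draw latch over the keeper on the cap, then press the red lever down flat, past its dead centre, so that the cap is drawn tight. Leave the beaker and the dye jar standing where they are.

Things in the scene. Friction and masses are not known exactly. Their poses are not given: they have to be found in the camera images.
- dust_filter: bench dust filter: horizontal light grey drum with a grey-green end cap, 125 mm across, 240 mm long, bolted to a dark base plate; it does not move. Origin on the bench under the drum's middle; z up; x along the drum towards the hinged end cap; y across. The draw latch lies on top, along x, at y = 0. Solid below 160 mm, except for the latch and keeper
- lever_pin (a point): fixed pin (along the drum's y) about which the latch lever turns: drum x = 30 mm, 172 mm above the bench. Axes as the drum's. The loop's pivot sits in the lever 30 mm from this pin on the grip's side, 0.12 rad below the lever's own line (level with this pin when the lever reads 0.12)
- lever_grip (a point): point on the outer face of the lever's red grip, on its centre line, 70 mm along the lever from its pin, 10 mm off the line through the pin. That face looks to the cap (drum's +x) while the lever stands up, and faces up when it lies flat. The lever is 28 mm wide, 9 mm thick and ends 92 mm from the pin; red over its last 50 mm
- latch_lever (a joint): lever angle: 0 = flat on the drum, pointing away from the cap (its stop); 1.57 = upright; starts at 1.4 to 1.6; slight friction keeps it where it is left. Once the loop is hooked, pressing it down meets up to 12 N at the grip from about 0.95 on; dead centre is at 0.12, past it the lever pulls itself to 0. Below about 1.2 the loop cannot reach over the keeper
- loop_bar (a point): centre of the loop's crossbar: round metal bar, 8 mm thick, 42 mm long, along the drum's y. The loop is a U, 50 mm wide, 80 mm from its pivot in the lever to the crossbar, straddling the lever. It starts slanting up over the cap, held by slight friction in its pivot; once pushed below about 45 deg above level it drops by its own weight. x points from pivot to crossbar
- keeper (a point): seat of the crossbar on the end cap: the bar's centre once caught, 172 mm up. x points from lever to cap. The keeper is a metal hook 22 mm wide, passing inside the loop: post face 4 mm before this point, lip reaching 0.5 mm beyond it, underside 6 and top 11 mm above it. Its plate, 7 mm below, runs 30 mm on: the bar lands there beyond the lip and is then drawn back under it
- end_cap (a joint): angle of the end cap about its hinge at the bottom: 0 = shut on its gasket, positive = top tilted open. Starts at about 0.035 (the new gasket holds it some 5 mm ajar at the top)
- beaker_150: glass beaker with pale blue contents, 65 mm across and 80 mm tall, standing loose on the bench to the left; origin at the middle of its underside
- dye_jar_0: white jar with a beige cap, 50 mm across and 95 mm tall, standing loose on the bench to the right; origin at the middle of its underside

How it is judged:
On the way:
1. the loop lies down over the keeper while the lever is still up (z of loop_bar in the frame of keeper below 0.003 m and x of loop_bar in the frame of keeper above -0.002 m and value of joint latch_lever above 0.7 rad), for 0.2 s.
At the end, for the whole second after the job is handed in: the lever lies flat on the drum (within 0.05 rad of its stop), the loop's crossbar sits in the keeper (within 5 mm of its seat) and pulls on it with more than 30 N, and the end cap is shut (within 0.01 rad) (value of joint latch_lever below 0.05 rad and value of joint end_cap below 0.01 rad and distance between loop_bar and keeper below 0.005 m and contact force between latch_loop and end_cap above 30 N); the robot touches nothing.
It fails at once if the beaker or the dye jar is tipped or shoved more than 30 mm (angle between any of beaker_150, dye_jar_0's own z axis and vertical above 0.4 rad or distance of any of beaker_150, dye_jar_0 from where it was at the start of the episode above 0.03 m).
It also fails if it takes over 35 s, if anything falls off the work surface, if the arm or the gripper's body presses on something with over 40 N, if the wrist force passes 120 N, or if a joint passes its speed limit or range.

ROBOT

A 6-joint arm with a two-finger parallel gripper is mounted at the origin on a cart in front of the work surface, level with it; the furniture and walls round the work are solid. World frame = base frame: x ahead of the robot, y to its left, z up, the work surface at z = 0. Lengths are in m, angles in rad, forces in N, time in s.
With the tool pointing down it reaches from about 0.35 to 0.85 m from the base axis. Payload 8.1 kg.
Tool frame: the origin (TCP) lies on the centre line of the jaws, within the pads' length; the fingertips stand 11 mm ahead of it and the grasp point (between the pads) lies 8 mm behind it (bot.tip_extent is the distance from the TCP to the fingertips, in m); x points along the fingers, y is the direction in which the jaws open and shut, and the axes are right-handed (so a half turn about x gives the same grasp; the last joint's range is limited). The gripper opens to 93 mm and grips with 3 to 60 N. Pads are 15 mm wide; open, the fingers measure 128 mm over their backs; the gripper's body (75 mm by 188 mm) begins 65 mm behind the grasp point.
Start: joints at [1.263, 0.13, 1.488, -0, 1.523, -0.085], TCP at [0.133, 0.585, 0.23] pointing down, gripper open.
Joint ranges: [-2.96, 2.96], [-0.89, 2.26], [0.02, 2.5], [-1.34, 4.48], [0, 2.73], [-2.66, 2.66]. Speed limits (rad/s): [2.39, 2.39, 2.79, 3.14, 3.14, 3.14].

INTERFACE

Orientations are given as a unit quaternion [w, x, y, z].
In Python, from cell import bot, eyes, outline_of, spot_point gives the robot as it stands.
- The arm moves only by the shell command python3 -m jog 'ROWS' [FORCE]. ROWS is JSON, a list of rows, each a list of 5 numbers: the shift along the tool's x, y, z in units of 1000 mm (1.0 is 1000 mm), then the turn about the tool's x in units of 90 degrees (1.0 is 90 degrees), then the gripper's target within -1 to 1 (shut at 1, half-way at 0, fully open at -1). In form: [[dx, dy, dz, roll, claw], ...]. A call has exactly 8 rows; each row shifts and turns the pose as measured when the row begins, along the tool's axes as they then stand; what a row does not reach is not made up. A row lasts 1/12 s, in which the tool goes at most 41.7 mm and 7.16 degrees, less where a joint would pass 70% of its speed; a pose out of reach is approached as far as the arm can. A call with a number of a shift or a turn outside -1 to 1 is refused whole. A call with a gripper value outside its range is refused whole. The fingers move at their own pace and stop on an object; FORCE is the grip in N (left out, the last holds). Time passes only in rows, so rows that do not move let the fingers close, or fill a call up. It gives the time, the measured TCP pose, the force and the opening at its end, in the units of the state.
- bot.get_obs(): the state, without advancing time (a new reading comes with each control period).
- eyes.snapshot(name): name is "scene" or "top" or "wrist"; returns the picture (480x640x3 uint8, blue, green, red); there is no depth.
- eyes.camera_info(name): a dict with "mtx" (3x3 intrinsics, pixels), "eye" and "rotation" of the camera in the world. Camera axes: x right, y up, looking along -z (the intrinsics and any distortion apply to the point x, -y, -z); pixel columns grow to the right and rows downward; lengths in m; the calibration is good to about 2 mm. A picture is of the moment at which its call begins: read the wrist's pose just before it. camera_info takes no time and is no camera call; for the wrist camera it gives the pose at the moment of the call.
- bot.sign_off(): hands the job in, once; it reports no verdict.
Trained networks look in the newest picture that a camera, given by its name, has taken for a name from the list of things; names that differ only in an ending like _2 or _b are one class to them, and where a whole thing is asked for, a point or a joint stands for the part that bears it (a point fixed in the world has none). Each returns a list of dicts, best first, with "score" (0 to 1); they miss things now and then, are a little off and sometimes report something else, mostly with a low value. They report only what shows in the picture. A call takes as long as a camera call.
- outline_of(camera, label): "mask" (480x640 bool, what is visible of it).
- spot_point(camera, label): "at" ([x, y, z] in m, in world coordinates, good to about 4 mm: a listed point, or the origin of a listed thing).
The state is a dict: "t": time; "q": joint angles; "qvel": joint speeds; "joint_torque": joint torques, N m; "position": TCP position; "ee_rot": TCP orientation; "wrist_force": force on the tool from outside, world axes, zero at the start; "moment": the same for the moment, N m; "opening": finger opening in m.
Only numpy, scipy, OpenCV 4.12 (cv2) and the standard library are available. Lean on these libraries where they do the work, as an engineer would, in place of code of your own. Each camera call takes 0.05 s, during which the arm holds its last target. There are 200 camera calls.

## Working session

There is one attempt and no reset: what is moved stays moved. The work goes in short steps, Python scripts to look and compute and a shell command to move; the robot and the scene stay as the last step left them, time stands still between calls to the robot, and variables do not carry over. Pictures are saved under pics/ and viewed, about 8 in all and at most 12, crops included, and the job is handed in when it is done.

```bash
ls; mkdir -p pics
python3 - <<'E'
from cell import bot, eyes, outline_of, spot_point
import cv2, numpy as np
o=bot.get_obs(); print(o['t'],o['position'],o['ee_rot'],o['opening'])
ims=[]
for c in ['scene','top']:
    im=eyes.snapshot(c); ims.append(im)
    for n in ['dust_filter','lever_pin','lever_grip','loop_bar','keeper','beaker_150','dye_jar_0']:
        print(c,n,[(round(d['score'],2),np.round(d['at'],4).tolist()) for d in spot_point(c,n)[:2]])
cv2.imwrite('pics/a.png',ims[0]); cv2.imwrite('pics/b.png',ims[1])
print(bot.get_obs()['t'])
E
```

```text
pics
0.0 [0.1323955  0.58463023 0.22858319] [ 0.7025915   0.077976    0.7028519  -0.07927254] 0.09315132437889168
scene dust_filter [(0.69, [0.5623, 0.0345, -0.0039]), (0.19, [0.5296, -0.3671, -0.0012])]
scene lever_pin [(0.8, [0.5526, 0.01, 0.1682])]
scene lever_grip [(0.91, [0.5512, 0.0024, 0.2458])]
scene loop_bar [(0.61, [0.5474, -0.0151, 0.2738])]
scene keeper [(0.78, [0.5425, -0.0446, 0.1681])]
scene beaker_150 [(0.82, [0.4519, 0.3754, -0.0036])]
scene dye_jar_0 [(0.87, [0.5286, -0.3641, 0.0012])]
top dust_filter [(0.73, [0.5619, 0.0365, 0.0004])]
top lever_pin [(0.73, [0.5558, 0.0101, 0.1751])]
top lever_grip [(0.65, [0.555, 0.0005, 0.2425])]
top loop_bar [(0.71, [0.5484, -0.015, 0.2759])]
top keeper [(0.83, [0.5386, -0.0417, 0.176])]
top beaker_150 [(0.69, [0.4473, 0.3746, 0.0009])]
top dye_jar_0 [(0.65, [0.5313, -0.3624, 0.0026])]
0.8
```

View pics/a.png

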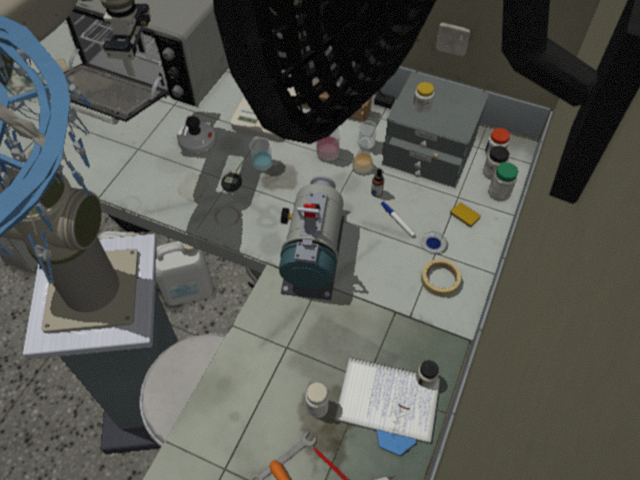

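View pics/b.png

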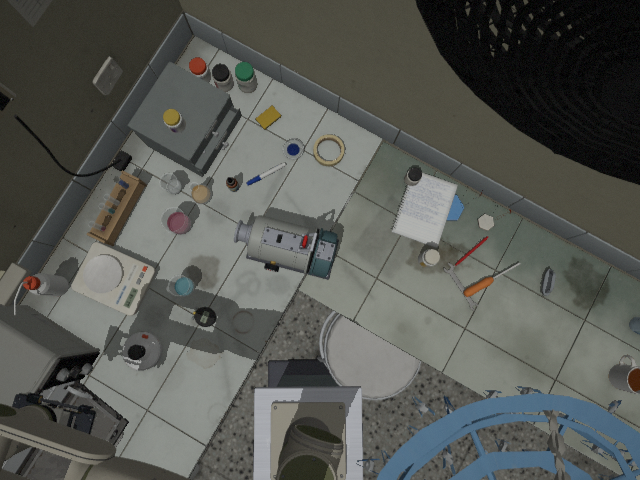

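The pictures show the drum at about (310,240) in the scene view and (290,245) in the top view. The red lever is up and the loop slants over the cap. The beaker and the jar are well clear. The network points agree with the drum geometry: axis u ≈ (-0.264, -0.9645), and tool y is already nearly along it. First I lift and close the jaws, then travel over the drum.

```bash
python3 -m jog '[[-0.04,0,0,0,1],[-0.04,0,0,0,1],[0,-0.026,0.032,0,1],[0,-0.026,0.032,0,1],[0,-0.026,0.032,0,1],[0,-0.026,0.032,0,1],[0,-0.026,0.032,0,1],[0,-0.026,0.032,0,1]]' 30; python3 -m jog '[[0,-0.026,0.032,0,1],[0,-0.026,0.032,0,1],[0,-0.026,0.032,0,1],[0,-0.026,0.032,0,1],[0,-0.026,0.032,0,1],[0,-0.026,0.032,0,1],[0,-0.026,0.032,0,1],[0,-0.026,0.032,0,1]]'
cat > h.py <<'E'
from cell import bot, eyes, outline_of, spot_point
import numpy as np
from scipy.spatial.transform import Rotation as R
u=np.array([-.264,-.9645,0]);u/=np.linalg.norm(u);v=np.array([-u[1],u[0],0]);PIN=np.array([.5537,.0085,.172])
def drum(p):
    d=np.asarray(p)-PIN; return np.round(1000*np.array([d@u+30,d@v,p[2]]),1)
def st():
    o=bot.get_obs(); M=R.from_quat(np.roll(o['ee_rot'],-1)).as_matrix()
    print('t',round(o['t'],2),'TCP drum mm',drum(o['position']),'tip z',round(1000*(o['position'][2]-bot.tip_extent),1),'F',np.round(o['wrist_force'],1),'op',round(o['opening'],4))
    print('tool y in u,v (deg from -u):',round(np.degrees(np.arctan2(M[:,1]@-v,M[:,1]@-u)),2),'tilt',np.round(M[2],3),'z.v',round(M[:,2]@v,2))
def pts(names,cams=('scene','top')):
    for c in cams:
        eyes.snapshot(c)
        for n in names:
            print(c,n,[(round(d['score'],2),drum(d['at']).tolist()) for d in spot_point(c,n)[:1]])
E
python3 -c "
from h import *
st();pts(['loop_bar','lever_grip','keeper','lever_pin'],['wrist','top','scene'])"
```

```text
t: 1.47
position: [0.2844, 0.3905, 0.3122]
ee_rot: [0.703, 0.074, 0.703, -0.074]
wrist_force: [0.6, -0.3, -0.2]
opening: 0.0441
t: 2.13
position: [0.4913, 0.1286, 0.3154]
ee_rot: [0.706, 0.075, 0.701, -0.072]
wrist_force: [0.9, 0.2, 0.8]
opening: 0.0004
t 2.13 TCP drum mm [29900.7   -91.9   315.4] tip z 304.4 F [0.9 0.2 0.8] op 0.0004
tool y in u,v (deg from -u): 3.35 tilt [-1.     0.004  0.007] z.v 1.0
wrist loop_bar [(0.7, [30022.3, 1.4, 277.6])]
wrist lever_grip [(0.95, [30010.2, 0.4, 245.7])]
wrist keeper []
wrist lever_pin []
top loop_bar [(0.56, [30024.3, 1.3, 277.1])]
top lever_grip [(0.5, [30007.6, 2.7, 242.9])]
top keeper [(0.65, [30052.4, -2.7, 174.6])]
top lever_pin [(0.72, [29998.0, -0.2, 172.9])]
scene loop_bar []
scene lever_grip [(0.57, [30007.2, 2.6, 246.1])]
scene keeper [(0.73, [30057.9, 4.3, 167.1])]
scene lever_pin [(0.61, [29998.5, -1.6, 169.1])]
```

```bash
sed -i 's/d@u+30/d@u+.03/' h.py; python3 -m jog '[[0,-0.024,0.026,0.037,1],[0,-0.024,0.026,0,1],[0,-0.024,0.026,0,1],[0,-0.012,0.013,0,1],[0.01,0,0,0,1],[0.01,0,0,0,1],[0,0,0,0,1],[0,0,0,0,1]]'; python3 -c "
from h import *
st();pts(['loop_bar','lever_grip','keeper'],['wrist'])
import cv2; cv2.imwrite('pics/c.png',eyes.snapshot('wrist'))"
```

```text
t: 3.55
position: [0.5593, 0.0264, 0.2932]
ee_rot: [0.703, 0.095, 0.699, -0.091]
wrist_force: [0.2, 0.1, 0.6]
opening: 0.0003
t 3.55 TCP drum mm [ 11.3   0.7 293.2] tip z 282.2 F [0.2 0.1 0.6] op 0.0003
tool y in u,v (deg from -u): 0.22 tilt [-1.     0.006  0.005] z.v 1.0
wrist loop_bar [(0.78, [52.0, 2.4, 278.9])]
wrist lever_grip [(0.85, [36.6, -0.8, 244.2])]
wrist keeper []
```

View pics/c.png

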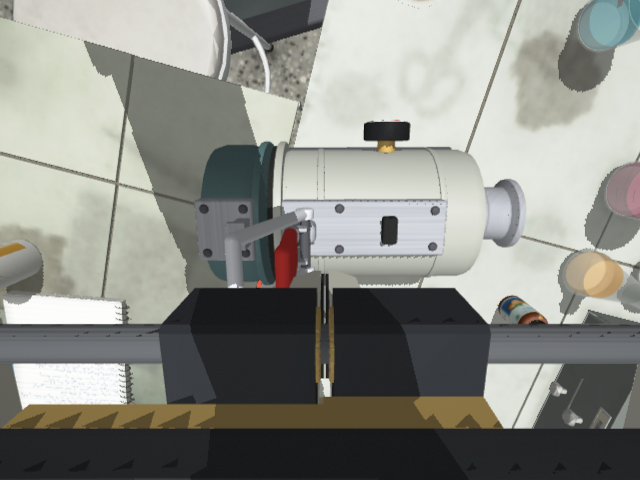

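The wrist view shows the closed fingers above the lever (red, about (288,250)), with the loop bar at about (235,250) to the cap side. The clearance is as planned. Next I lower the tips to z≈0.270 and push the bar toward the cap.

```bash
python3 -m jog '[[0.012,0,0,0,1],[0,-0.008,0,0,1],[0,-0.01,0,0,1],[0,-0.01,0,0,1],[0,-0.01,0,0,1],[0,-0.01,0,0,1],[0,-0.01,0,0,1],[0,-0.004,0,0,1]]'; python3 -c "
from h import *
st();pts(['loop_bar','lever_grip'],['wrist','top'])"
```

```text
t: 4.47
position: [0.5423, -0.0388, 0.2822]
ee_rot: [0.705, 0.094, 0.697, -0.09]
wrist_force: [0.0, 0.2, 0.1]
opening: 0.0004
t 4.47 TCP drum mm [ 78.6   1.4 282.2] tip z 271.2 F [0.  0.2 0.1] op 0.0004
tool y in u,v (deg from -u): 0.37 tilt [-1.     0.006  0.01 ] z.v 1.0
wrist loop_bar [(0.84, [68.6, 0.5, 267.1])]
wrist lever_grip [(0.82, [38.4, -2.4, 248.2])]
top loop_bar [(0.29, [83.6, -0.4, 178.1])]
top lever_grip [(0.62, [38.7, 4.3, 242.5])]
```

```bash
python3 -m jog '[[0.006,-0.003,0,0,1],[0.006,-0.003,0,0,1],[0.006,-0.003,0,0,1],[0.006,-0.003,0,0,1],[0.006,0,0,0,1],[0,0,0,0,1],[0,0,0,0,1],[0,0,0,0,1]]'; python3 -c "
from h import *
st();pts(['loop_bar','lever_grip','keeper'],['wrist','top','scene'])
import cv2; cv2.imwrite('pics/d.png',eyes.snapshot('wrist'))"
```

```text
t: 5.43
position: [0.5392, -0.0475, 0.247]
ee_rot: [0.704, 0.092, 0.699, -0.088]
wrist_force: [-0.6, -0.6, 0.5]
opening: -0.0
t 5.43 TCP drum mm [ 87.9   0.8 247. ] tip z 236.0 F [-0.6 -0.6  0.5] op -0.0
tool y in u,v (deg from -u): 0.62 tilt [-1.     0.007  0.007] z.v 1.0
wrist loop_bar [(0.98, [91.4, 3.0, 169.2])]
wrist lever_grip [(0.8, [26.4, 1.0, 247.8])]
wrist keeper [(0.61, [79.7, 4.5, 169.9])]
top loop_bar [(0.49, [92.3, 2.2, 171.1])]
top lever_grip [(0.4, [26.4, 0.7, 242.5])]
top keeper [(0.58, [81.1, 1.8, 177.2])]
scene loop_bar [(0.6, [91.5, 1.4, 165.1])]
scene lever_grip [(0.6, [28.9, -0.4, 245.8])]
scene keeper [(0.62, [84.5, 5.0, 171.3])]
```

View pics/d.png

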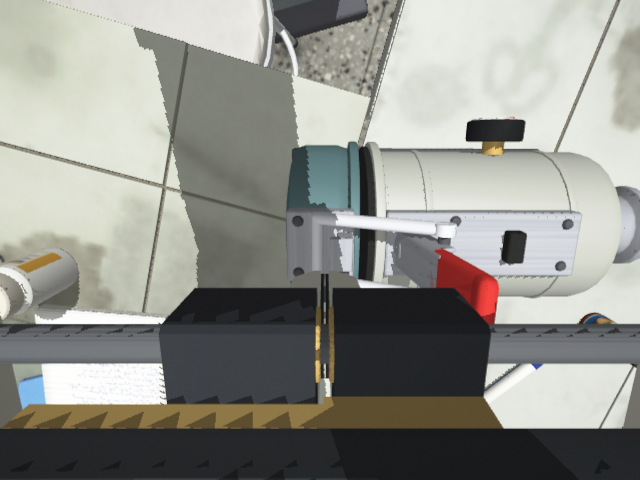

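The bar now lies on the keeper plate at x≈91, z≈169, beyond the lip, as expected. The lever is at about 1.39 and leans back slightly. Next I push the grip back and down along its arc.

```bash
python3 -m jog '[[-0.007,0.01,0,0,1],[0,0.015,0,0,1],[0,0.014,0,0,1],[0,0.008,0,0,1],[0.001,0.008,0,0,1],[0.002,0.007,0,0,1],[0.003,0.006,0,0,1],[0,0,0,0,1]]'; python3 -c "
from h import *
st();pts(['loop_bar','lever_grip'],['top','wrist'])"
```

```text
t: 6.75
position: [0.5584, 0.0232, 0.2517]
ee_rot: [0.705, 0.093, 0.698, -0.089]
wrist_force: [-0.8, -0.3, 0.1]
opening: 0.0007
t 6.75 TCP drum mm [ 14.6   0.6 251.7] tip z 240.7 F [-0.8 -0.3  0.1] op 0.0007
tool y in u,v (deg from -u): 0.52 tilt [-1.     0.007  0.009] z.v 1.0
top loop_bar [(0.59, [82.9, 3.0, 169.6])]
top lever_grip [(0.44, [3.9, 5.1, 239.9])]
wrist loop_bar [(0.96, [81.6, 1.8, 167.0])]
wrist lever_grip [(0.98, [6.6, 0.4, 244.3])]
```

```bash
python3 -m jog '[[0.004,0.003,0,0,1],[0.004,0.003,0,0,1],[0.004,0.003,0,0,1],[0.004,0.004,0,0,1],[0.004,0.004,0,0,1],[0.003,0.003,0,0,1],[0,0,0,0,1],[0,0,0,0,1]]'; python3 -c "
from h import *
st();pts(['loop_bar','lever_grip','keeper'],['top','wrist'])"
```

```text
t: 7.72
position: [0.5653, 0.0412, 0.23]
ee_rot: [0.706, 0.094, 0.696, -0.091]
wrist_force: [-2.0, -4.1, 4.4]
opening: 0.0005
t 7.72 TCP drum mm [ -4.7   2.6 230. ] tip z 219.0 F [-2.  -4.1  4.4] op 0.0005
tool y in u,v (deg from -u): 0.3 tilt [-1.     0.005  0.015] z.v 1.0
top loop_bar []
top lever_grip [(0.45, [-20.1, 3.6, 224.8])]
top keeper [(0.72, [81.4, 1.4, 177.1])]
wrist loop_bar []
wrist lever_grip [(0.73, [-16.3, -0.0, 228.6])]
wrist keeper [(0.89, [76.3, 1.1, 172.0])]
```

```bash
python3 -m jog '[[0.005,0.004,0,0,1],[0.005,0.004,0,0,1],[0.005,0.003,0,0,1],[0.005,0.003,0,0,1],[0.005,0.002,0,0,1],[0.004,0.001,0,0,1],[0.004,0.001,0,0,1],[0,0,0,0,1]]'; python3 -c "
from h import *
st();pts(['loop_bar','lever_grip','keeper'],['top','wrist'])
import cv2; cv2.imwrite('pics/e.png',eyes.snapshot('wrist'))"
```

```text
t: 8.78
position: [0.5699, 0.061, 0.1965]
ee_rot: [0.706, 0.095, 0.696, -0.09]
wrist_force: [-0.0, -0.1, -0.8]
opening: 0.0006
t 8.78 TCP drum mm [-24.9   1.7 196.5] tip z 185.5 F [-0.  -0.1 -0.8] op 0.0006
tool y in u,v (deg from -u): 0.28 tilt [-1.     0.009  0.013] z.v 1.0
top loop_bar [(0.38, [77.2, -0.1, 172.2])]
top lever_grip []
top keeper [(0.95, [78.0, -2.2, 176.4])]
wrist loop_bar []
wrist lever_grip [(0.94, [-40.2, -1.1, 184.0])]
wrist keeper [(0.65, [73.1, 1.1, 171.1])]
```

View pics/e.png

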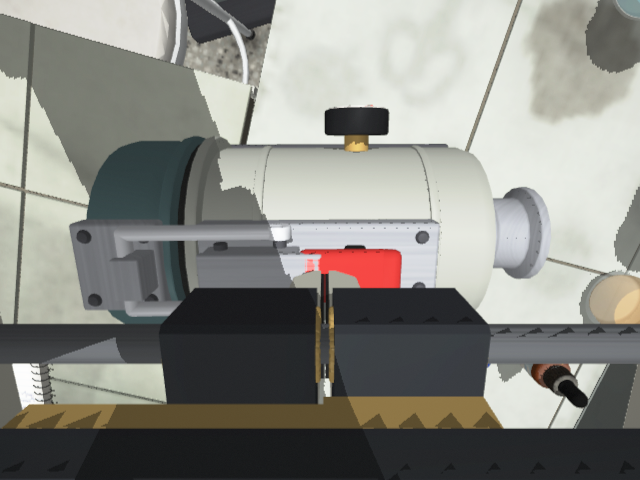

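The lever snapped through and lies flat, with the red grip at about (360,268) and the loop round the keeper at about (130,265). I give it a light confirming press, then retreat upward.

```bash
python3 -m jog '[[0.003,0,0,0,1],[0.003,0,0,0,1],[-0.01,0,0,0,1],[-0.03,0,0,0,1],[-0.03,0,0,0,1],[-0.03,0,0,0,1],[0,0,-0.03,0,1],[0,0,-0.02,0,1]]'; python3 -m jog '[[0,0,-0.03,0,1],[0,0,-0.03,0,1],[0,0,-0.03,0,1],[0,0,0,0,1],[0,0,0,0,1],[0,0,0,0,1],[0,0,0,0,1],[0,0,0,0,1]]'; python3 -c "
from h import *
st();pts(['loop_bar','lever_grip','keeper','beaker_150','dye_jar_0'],['top','wrist','scene'])
import cv2; cv2.imwrite('pics/f.png',eyes.snapshot('wrist'))"
```

```text
t: 9.9
position: [0.5205, 0.0721, 0.296]
ee_rot: [0.705, 0.096, 0.697, -0.091]
wrist_force: [-1.1, -0.8, -0.9]
opening: 0.0008
t: 10.57
position: [0.4297, 0.0968, 0.3021]
ee_rot: [0.708, 0.096, 0.693, -0.09]
wrist_force: [-0.2, -0.3, -0.4]
opening: 0.0006
t 10.57 TCP drum mm [ -22.5 -142.9  302.1] tip z 291.1 F [-0.2 -0.3 -0.4] op 0.0006
tool y in u,v (deg from -u): 0.16 tilt [-1.     0.011  0.02 ] z.v 1.0
top loop_bar [(0.75, [76.7, 5.0, 171.4])]
top lever_grip [(0.86, [-41.9, 5.4, 181.0])]
top keeper [(0.71, [-44.0, 3.6, 180.7])]
top beaker_150 [(0.94, [-295.9, -197.6, -2.0])]
top dye_jar_0 [(0.82, [394.9, 75.3, 0.7])]
wrist loop_bar []
wrist lever_grip []
wrist keeper []
wrist beaker_150 [(0.72, [-295.6, -195.5, -0.9])]
wrist dye_jar_0 [(0.65, [398.0, 76.2, 2.5])]
scene loop_bar [(0.69, [80.9, -0.6, 169.9])]
scene lever_grip [(0.82, [-41.0, -0.6, 185.3])]
scene keeper [(0.62, [81.9, 3.0, 167.9])]
scene beaker_150 [(0.81, [-298.9, -197.2, -2.3])]
scene dye_jar_0 [(0.95, [398.5, 74.6, -0.6])]
```

View pics/f.png

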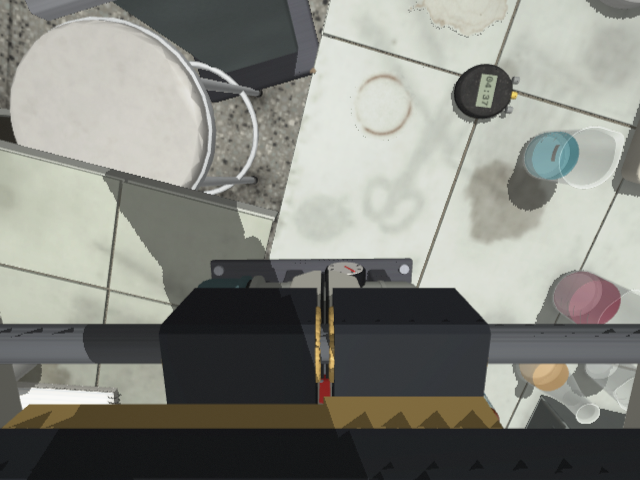

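The wrist view misses the latch from here, so I take one close crop from the top camera as the final check.

```bash
python3 -c "
from h import *
import cv2
a=eyes.snapshot('top')[195:295,215:355];b=eyes.snapshot('scene')[160:310,250:370]
cv2.imwrite('pics/g.png',np.hstack([cv2.resize(a,(440,500),interpolation=3) if 0 else cv2.resize(a,(450,321),interpolation=2),cv2.resize(b,(257,321),interpolation=2)]))"
```

```text
(no output)
```

View pics/g.png

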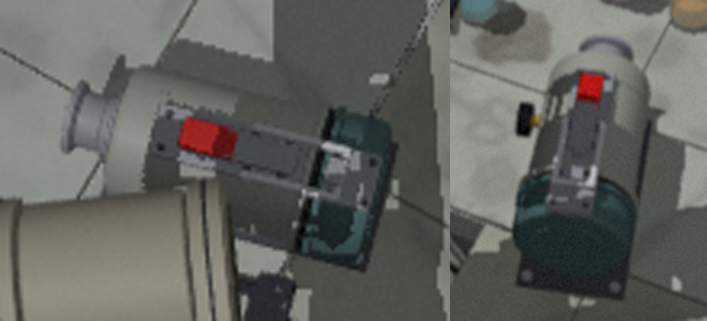

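The lever lies flat along the drum (red at about (208,138) in the crop), the loop is round the keeper at about (345,165), and the robot is clear. I hand the job in.

```bash
python3 -c "
from h import *
bot.sign_off()"
```

```text
the job is handed in; nothing more can be done
```

The latch is closed and the job is handed in; the arm's last move ended at about 10.6 s of the 35 s allowed. With the jaws shut, I tipped the loop over the keeper, then pushed the red lever down past dead centre, where it snapped flat. The arm then backed off clear of everything.

**Loop before pressing:** the crossbar lay on the keeper plate at z about 169 mm, with the lever at about 1.39 rad.

**After closing:**
- **Lever:** the grip read about x = -41 mm and z = 181–185 mm, against -40 and 182 mm for a flat lever.
- **Crossbar:** it read 77–81 mm along the drum, where I expected the keeper seat (about 80 mm).
- **Force:** the wrist force was back to about 0.
- **Beaker and jar:** their positions matched the start to within network error.

**Checks that failed or were not possible:**
- One final top-view keeper reading was plainly wrong, as it landed on the lever grip. The final wrist view did not show the latch.
- I could not measure the latch tension or the end-cap angle directly. I inferred them from the snap-through and the crossbar position.

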